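Feed the next lens barrel to the inspection window

ROBOT

A 7-joint arm with a two-finger parallel gripper is mounted at the origin on a cart in front of the work surface, level with it; the furniture and walls round the work are solid. World frame = base frame: x ahead of the robot, y to its left, z up, the work surface at z = 0. Lengths are in m, angles in degrees, forces in N, time in s.
With the tool pointing down it reaches from about 0.425 to 0.875 m from the base axis. Payload 4.7 kg.
Tool frame: the origin (TCP) lies on the centre line of the jaws, within the pads' length; the fingertips stand 14 mm ahead of it and the grasp point (between the pads) lies 5 mm behind it; z points along the fingers, y is the direction in which the jaws open and shut (so a half turn about z gives the same grasp; the last joint's range is limited). The gripper opens to 87 mm and grips with 3 to 60 N. Pads are 19 mm wide; open, the fingers measure 117 mm over their backs; the gripper's body (75 mm by 190 mm) begins 51 mm behind the grasp point.
Start: joints at [-64.223, 18.392, -4.016, 83.108, 1.295, 78.541, -3.26], TCP at [0.274, 0.589, 0.237] pointing down, gripper open.
Joint ranges: [-163.93, 163.93], [-17.29, 119.83], [-79.2, 71.16], [3.27, 140.29], [-89.18, 269.18], [5.43, 117.66], [-154.24, 154.24]. Speed limits (degrees/s): [147.25, 147.25, 180, 180, 180, 180, 180].

INTERFACE

Orientations are given as a 3x3 rotation matrix whose columns are the frame's x, y, z axes.
In Python, from rig import arm, grab_frame, camera_params gives the robot as it stands.
- The arm moves only by the tool move_arm, never from a script. Its argument "rows" is text: rows parted by semicolons, each of 5 numbers parted by spaces: the shift along the tool's x, y, z in m, then the turn about the tool's z in rad, then the finger opening in m, from 0 to 0.087. A call has 1 to 8 rows; each row shifts and turns the commanded pose from where the row before left it, along the tool's axes as they then stand; what a row does not reach is not made up. A row lasts 1/10 s, in which the tool goes at most 50 mm and 8.59 degrees, less where a joint would pass 70% of its speed; a pose out of reach is approached as far as the arm can. A call is refused whole if a number of a shift passes 0.05 or a number of a turn 0.15, either way. A call with a gripper value outside its range is refused whole. The fingers move at their own pace and stop on an object; the grip force is fixed at half the most. Time passes only in rows, so rows that do not move let the fingers close. It gives the time, the measured TCP pose, the force and the opening at its end, in the units of the state.
- arm.state(): the state, without advancing time (a new reading comes with each control period).
- grab_frame(name): name is "scene" or "top" or "wrist"; returns (picture, depth): 384x512x3 uint8, red, green, blue; 384x512 float32, m along the optical axis (not along the pixel's ray), 0 where there is no reading.
- camera_params(name): a dict with "mtx" (3x3 intrinsics, pixels), "eye" and "attitude" of the camera in the world. Camera axes: x right, y down, z forward; pixel columns grow to the right and rows downward; lengths in m; the calibration is good to about 2 mm. A picture is of the moment at which its call begins: read the wrist's pose just before it. camera_params takes no time and is no camera call; for the wrist camera it gives the pose at the moment of the call.
- arm.hand_in(): hands the job in, once; it reports no verdict.
The state is a dict: "time_s": time; "q": joint angles; "joint_vel": joint speeds; "tau": joint torques, N m; "ee_pos": TCP position; "eef_rot": TCP orientation; "ft_force": force on the tool from outside, world axes, zero at the start; "moment": the same for the moment, N m; "gripper_width": finger opening in m.
Only numpy, scipy, OpenCV 4.12 (cv2) and the standard library are available. Lean on these libraries where they do the work, as an engineer would, in place of code of your own. Each camera call takes 0.05 s, during which the arm holds its last target. There are 200 camera calls.

TASK

Press down the black pad of the rocking lever so that the gate at its other end lifts, keep it down until the lens barrel waiting in the chute has slid down by itself into the pocket at the foot, then let the lever come back so that the gate is shut again. Then push the barrel along the lane with the fingers until it stands fully home against the rubber end stop, over the round white window. Only press and push: do not touch the barrel while it is still up in the chute, do not lift it at all, and leave the other barrels, the tape roll and the dust cap where they are.

Things in the scene. Friction and masses are not known exactly. Their poses are not given: they have to be found in the camera images.
- feeder: Fixed bare steel barrel feeder. Origin on the bench under the pocket's centre, z up; mm in this frame below. Its deck (slippery floor) is at z = 6. A chute, 57 wide inside, comes down along -y at 18 degrees and ends at y = 35 above the pocket. Highest: pivot post (x 48, y 158) 94, pad 122, raised gate 125 near y = 80. It stands in a different place and turn each time.
- pocket (a point): Feeder x = 0, y = 0, z = 6 mm: point on the deck under the barrel's centre once it has slid down and stopped at the wall (inner face y = -28.5 mm, top z = 28 mm). The pocket is open on its -x side, where closed fingers can come down on the deck's margin (deck ends at x = -42 mm) or beyond, behind the barrel; +x leads into the lane.
- lane_end (a point): Feeder x = 90, y = 0, z = 6 mm: centre of the round white window (46 mm across), under the barrel's centre when it is fully home. The lane runs along +x from the pocket between walls (inner faces y = -28.5 and +28.5 mm, tops z = 28 mm; the +y one from x = 35 mm) to the rubber end stop (face x = 116 mm, top z = 30 mm).
- rocker (a joint): Angle of the steel rocking lever beside the chute: 0 = gate shut (rest), 0.5 rad = pad fully down, gate fully up (stop). A spring brings it back when released; the pad takes about 3 N at first, 5 N fully down. The barrel comes free at about 0.35 rad; press fully and wait about a second until it is in the pocket.
- press_pad (a point): Centre of the top face of the black ribbed pad, 40 x 40 x 5 mm, on the lever's end. At rest it is at feeder x = 48, y = 233, z = 121 mm, the face leaning 18 degrees towards -y; fully down it is about 39 mm lower, 9 mm further in +y, and leans 11 degrees the other way.
- waiting_barrel_mid (a point): Centre (half-way up) of the black lens barrel waiting in the chute behind the gate, at x = 0, y = about 105, z = about 47 mm of the feeder frame at the start; the barrel is 52 mm across and 34 mm high, about 40 g. On the deck this point is at z = 23 mm.
- waiting_barrel: The same lens barrel; origin at the centre of its underside, z along its axis (up when it stands upright).
- spare_barrel_a: Another black lens barrel of the same size, loose on the bench on the open (-x) side of the chute; leave alone. Origin at the centre of its underside.
- spare_barrel_b: Another black lens barrel of the same size, loose on the bench beyond the lane (+x side of the lever); leave alone. Origin at the centre of its underside.
- roll: Cream tape roll lying flat, 66 mm across, 24 mm high, on the bench beside the pocket's stop wall (-y side); leave alone. Origin at the centre of its underside.
- cap: Dark lens dust cap lying flat, 52 mm across, 8 mm high, on the bench beside the lane (-y side); leave alone. Origin at the centre of its underside.
Not all that is in view belongs to the job. Leave any orange or yellow look-alike of the waiting_barrel alone.

How it is judged (in metres and radians):
On the way, in this order (a step that is already met when the one before it is completed fails the run):
1. the pad is pressed down by the fingers and the gate lifts (value of joint rocker above 0.3 rad and contact force between the fingers and rocker_c4 above 0.5 N), for 0.05 s.
2. the barrel stands in the pocket and the gate is shut again (y of waiting_barrel_mid in the frame of feeder between -0.012 and 0.012 m and z of waiting_barrel_mid in the frame of feeder below 0.03 m and angle between waiting_barrel's own z axis and vertical below 0.1 rad and value of joint rocker below 0.06 rad and x of waiting_barrel_mid in the frame of feeder between -0.02 and 0.03 m), for 0.2 s.
At the end, for the whole second after the job is handed in: The barrel stands upright on the lane within 8 mm of its place against the end stop (and within 12 mm of the lane's middle), at rest; the gate is shut (lever within 0.06 rad of rest) (y of waiting_barrel_mid in the frame of feeder between -0.012 and 0.012 m and z of waiting_barrel_mid in the frame of feeder below 0.03 m and angle between waiting_barrel's own z axis and vertical below 0.1 rad and value of joint rocker below 0.06 rad and x of waiting_barrel_mid in the frame of feeder between 0.082 and 0.098 m and linear speed of waiting_barrel below 0.02 m/s); the robot touches nothing.
It fails at once if the barrel is touched while it is still up in the chute (y of waiting_barrel_mid in the frame of feeder above 0.05 m and contact force between any of the fingers, the arm and waiting_barrel above 0.3 N).
It fails at once if the barrel is lifted (z of waiting_barrel_mid in the frame of feeder above 0.065 m or (y of waiting_barrel_mid in the frame of feeder below 0.02 m and z of waiting_barrel_mid in the frame of feeder above 0.04 m)).
It fails at once if a spare barrel, the tape roll or the dust cap is moved more than 20 mm (distance of any of spare_barrel_a, spare_barrel_b, roll, cap from where it was at the start of the episode above 0.02 m).
It also fails if it takes over 43 s, if anything falls off the work surface, if the arm or the gripper's body presses on something with over 40 N, if the wrist force passes 120 N, or if a joint passes its speed limit or range.

## Working session

There is one attempt and no reset: what is moved stays moved. The work goes in short steps, Python scripts to look and compute and a tool call to move; the robot and the scene stay as the last step left them, time stands still between calls to the robot, and variables do not carry over. Pictures are saved under pics/ and viewed, about 8 in all and at most 12, crops included, and the job is handed in when it is done.

Besides the shell and the picture viewer there is one more tool, called after "Emit:" as name(argument=value, ...), one argument or row to a line, values as JSON. move_arm: Moves the arm, as the interface text tells. Its arguments: {"type":"object","properties":{"rows":{"type":"string"}},"required":["rows"]}

```bash
mkdir -p pics; ls
python3 - <<'E'
from rig import arm, grab_frame, camera_params
import cv2,numpy as np
s=arm.state(); print(s['time_s'],s['ee_pos'],s['eef_rot'],s['gripper_width'])
for n in("scene","top"):
    p,d=grab_frame(n); np.savez('pics/%s0.npz'%n,p=p,d=d,**camera_params(n)); print(n,camera_params(n))
    cv2.imwrite('pics/%s0.png'%n,p[:,:,::-1])
E
```

```text
pics
0.0 [0.27422153 0.58874089 0.2354592 ] [[-9.06547065e-01  4.22104187e-01 -6.88881486e-04]
 [ 4.22104729e-01  9.06545311e-01 -1.78778471e-03]
 [-1.30129130e-04 -1.91149111e-03 -9.99998165e-01]] 0.08670276231660395
scene {'mtx': array([[387.33928191,   0.        , 254.04485829],
       [  0.        , 387.33928191, 192.65482846],
       [  0.        ,   0.        ,   1.        ]]), 'eye': array([-0.02081847, -0.44729942,  0.76238179]), 'attitude': array([[ 5.78819764e-01, -5.46538816e-01,  6.05196664e-01],
       [-8.15455490e-01, -3.88082302e-01,  4.29446703e-01],
       [ 1.56821900e-04, -7.42083182e-01, -6.70307785e-01]])}
top {'mtx': array([[373.12107581,   0.        , 254.01999267],
       [  0.        , 373.12107581, 193.59252332],
       [  0.        ,   0.        ,   1.        ]]), 'eye': array([ 0.4996307 , -0.01686376,  0.95258972]), 'attitude': array([[ 0.0078977 , -0.9974757 ,  0.07056802],
       [-0.99946453, -0.01011496, -0.03111828],
       [ 0.03175352, -0.07028447, -0.99702147]])}
```

View pics/scene0.png

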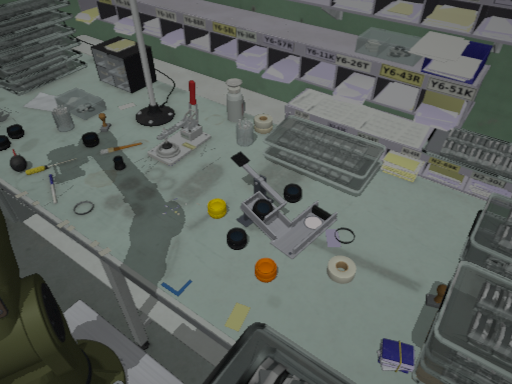

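View pics/top0.png

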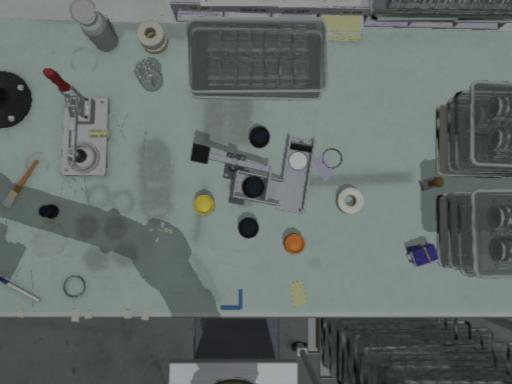

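The top view shows the pad at (201,154), the white window at (298,160), and the waiting barrel in the chute at (254,187). Possible confusions are black spares at (248,227) and (260,136), orange at (294,243) and yellow at (204,204). I choose the one in the chute.

```bash
cat > h.py <<'E'
import numpy as np,cv2
def ray(c,uv,z):
    d=c['attitude']@np.linalg.inv(c['mtx'])@np.array([uv[0],uv[1],1.]); return c['eye']+d*(z-c['eye'][2])/d[2]
def proj(c,P):
    q=c['mtx']@(c['attitude'].T@(np.asarray(P)-c['eye'])); return q[:2]/q[2]
def blob(m,near,rad=25):
    n,l,st,ce=cv2.connectedComponentsWithStats(m.astype(np.uint8))
    k=[i for i in range(1,n) if np.hypot(*(ce[i]-near))<rad and st[i,4]>30]
    i=max(k,key=lambda i:st[i,4]); return ce[i],st[i]
E
python3 - <<'E'
from h import *
P={}
for n,w,p,b in(("top",(298,160),(201,154),(254,187)),("scene",(313,222),(240,159),(263,209))):
    c=np.load('pics/%s0.npz'%n); g=cv2.cvtColor(c['p'],cv2.COLOR_RGB2GRAY)
    W=blob(g>215,w,12);A=blob(g<45,p,12);B=blob(g<45,b,12)
    print(n,W,A,B)
    P[n]=(ray(c,W[0],.006),ray(c,A[0],.121),ray(c,B[0],.064)); print(np.round(P[n],4)); print('d',np.linalg.norm((P[n][1]-P[n][0])[:2]), 'exp .2368')
c=np.load('pics/top0.npz'); cv2.imwrite('pics/crop0.png',cv2.resize(c['p'][115:245,180:350,::-1],None,fx=4.5,fy=4.5,interpolation=cv2.INTER_CUBIC))
W,A,B=[ (P['top'][i]+P['scene'][i])/2 for i in range(3)]
W=P['top'][0];A=P['top'][1]
v=(A-W)[:2]; th=np.arctan2(v[1],v[0])-np.arctan2(233,48-90)
R=np.array([[np.cos(th),-np.sin(th)],[np.sin(th),np.cos(th)]]); O=W[:2]-R@[.09,0]
print('th',np.degrees(th),'O',O,'barrel in feeder',R.T@(P['top'][2][:2]-O))
np.savez('feeder.npz',O=O,th=th)
E
```

```text
Traceback (most recent call last):
  File "h.py", line 9, in blob
    i=max(k,key=lambda i:st[i,4]); return ce[i],st[i]
ValueError: max() iterable argument is empty
```

```bash
cat > m.py <<'E'
from h import *
P={}
c=np.load('pics/top0.npz'); cv2.imwrite('pics/crop0.png',cv2.resize(c['p'][115:245,180:350,::-1],None,fx=4.5,fy=4.5,interpolation=cv2.INTER_CUBIC))
for n,w,p,b in(("top",(298,160),(201,154),(254,187)),("scene",(313,222),(240,159),(263,209))):
    c=np.load('pics/%s0.npz'%n); g=cv2.cvtColor(c['p'],cv2.COLOR_RGB2GRAY)
    v=lambda q:int(g[q[1],q[0]]); print(n,v(w),v(p),v(b))
    W=blob(g>v(w)-25,w,12);A=blob(g<v(p)+25,p,12);B=blob(g<v(b)+25,b,12)
    print(W,A,B)
    P[n]=(ray(c,W[0],.006),ray(c,A[0],.121),ray(c,B[0],.064)); print(np.round(P[n],4)); print('d',np.linalg.norm((P[n][1]-P[n][0])[:2]), 'exp .2368')
W=P['top'][0];A=P['top'][1]
v=(A-W)[:2]; th=np.arctan2(v[1],v[0])-np.arctan2(233,48-90)
R=np.array([[np.cos(th),-np.sin(th)],[np.sin(th),np.cos(th)]]); O=W[:2]-R@[.09,0]
print('th',np.degrees(th),'O',O,'barrel in feeder',R.T@(P['top'][2][:2]-O))
np.savez('feeder.npz',O=O,th=th)
E
python3 m.py
```

```text
top 165 22 30
(array([297.74678112, 160.35193133]), array([290, 152,  17,  18, 233], dtype=int32)) (array([199.81203008, 153.14661654]), array([191, 144,  18,  19, 266], dtype=int32)) (array([253.11111111, 186.56049383]), array([242, 176,  23,  22, 405], dtype=int32))
[[ 0.6534 -0.1582  0.006 ]
 [ 0.6482  0.0795  0.121 ]
 [ 0.5794 -0.0423  0.064 ]]
d 0.23772761375494914 exp .2368
scene 164 18 28
(array([312.70198675, 222.13907285]), array([305, 217,  17,  12, 151], dtype=int32)) (array([239.8880597 , 158.91044776]), array([232, 152,  17,  14, 134], dtype=int32)) (array([262.12014134, 208.07420495]), array([252, 199,  21,  22, 283], dtype=int32))
[[ 0.657  -0.1596  0.006 ]
 [ 0.6481  0.0748  0.121 ]
 [ 0.5734 -0.0511  0.064 ]]
d 0.23462613965466786 exp .2368
th -8.952586294393948 O [ 0.56451232 -0.1441663 ] barrel in feeder [-0.00118585  0.10294607]
```

View pics/crop0.png

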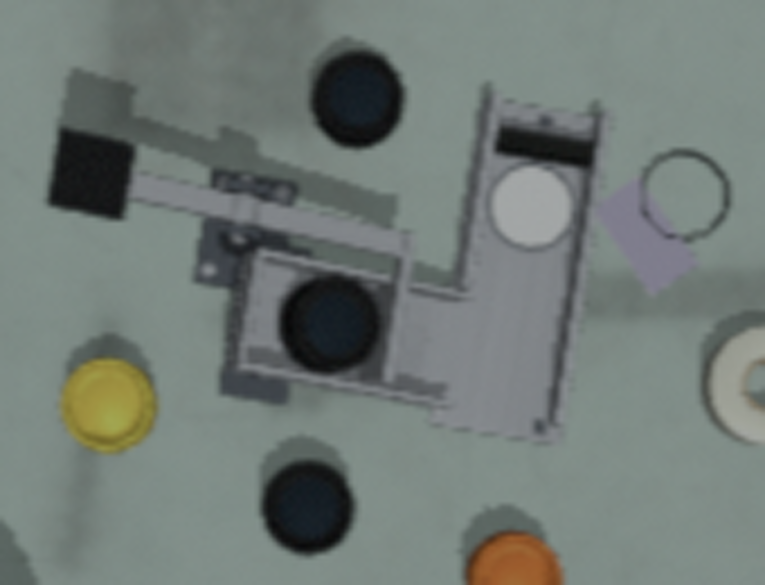

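The crop confirms that the barrel in the chute behind the gate (crop (330,322)) is the right one. Frame checks: window–pad distance is 237.7 mm (236.8 expected) and the barrel is at feeder (-1,103) (about (0,105) expected). Next I write a helper that works out rows.

```bash
cat > plan.py <<'E'
import sys,numpy as np
from rig import arm
from scipy.spatial.transform import Rotation as Ro
f=np.load('feeder.npz');O=f['O'];th=float(f['th'])
Rz=Ro.from_euler('z',th).as_matrix()
def go(x,y,ztip,n):
    s=arm.state();p=np.array(s['ee_pos']);R=np.array(s['eef_rot'])
    T=Rz@[x,y,0]+[*O,ztip+.014]
    yaw=np.arctan2(R[1,1],R[0,1]); t=-(th-yaw)   # turn about tool z (down)
    print('now t',s['time_s'],'feeder',np.round(Rz.T@(p-[*O,0]),4),'F',np.round(s['ft_force'],1),'turn',round(t,3),'dist',np.linalg.norm(T-p))
    d=(T-p)/n;rows=[]
    for i in range(n):
        rows.append(' '.join('%.3f'%v for v in R.T@d)+' %.3f 0'%(t/n)); R=R@Ro.from_euler('z',t/n).as_matrix()
    print('; '.join(rows))
if __name__=='__main__': go(*map(float,sys.argv[1:4]),int(sys.argv[4]))
E
python3 plan.py .048 .233 .2 16
python3 - <<'E'
from h import *
c=np.load('pics/top0.npz');f=np.load('feeder.npz');th=f['th'];R=np.array([[np.cos(th),-np.sin(th)],[np.sin(th),np.cos(th)]])
for n,u,z in(('spA',(248,227),.034),('orange',(294,243),.034),('yellow',(204,204),.034),('roll',(350,200),.024),('cap',(332,157),.008)): print(n,R.T@(ray(c,u,z)[:2]-f['O']))
E
```

```text
now t 0.1 feeder [-0.4008  0.6788  0.2356] F [-0.5 -0.4 -0.5] turn 1.291 dist 0.632988335275336
-0.035 -0.019 0.001 0.081 0; -0.036 -0.016 0.001 0.081 0; -0.037 -0.013 0.001 0.081 0; -0.038 -0.010 0.001 0.081 0; -0.039 -0.007 0.001 0.081 0; -0.039 -0.004 0.001 0.081 0; -0.040 -0.001 0.001 0.081 0; -0.039 0.002 0.001 0.081 0; -0.039 0.006 0.001 0.081 0; -0.039 0.009 0.001 0.081 0; -0.038 0.012 0.001 0.081 0; -0.037 0.015 0.001 0.081 0; -0.035 0.018 0.001 0.081 0; -0.034 0.021 0.001 0.081 0; -0.032 0.023 0.001 0.081 0; -0.030 0.026 0.001 0.081 0
spA [-0.09869375  0.09859683]
orange [-0.11890102 -0.0192507 ]
yellow [-0.06081451  0.21438083]
roll [ 0.00958278 -0.14343798]
cap [ 0.11314764 -0.08568777]
```

Emit:
move_arm(
  rows="-0.035 -0.019 0.001 0.081 0; -0.036 -0.016 0.001 0.081 0; -0.037 -0.013 0.001 0.081 0; -0.038 -0.010 0.001 0.081 0; -0.039 -0.007 0.001 0.081 0; -0.039 -0.004 0.001 0.081 0; -0.040 -0.001 0.001 0.081 0; -0.039 0.002 0.001 0.081 0",
)

```text
time_s: 0.9
ee_pos: [0.4612, 0.3327, 0.2282]
eef_rot: [[-0.465, 0.885, -0.0], [0.885, 0.465, -0.0], [-0.0, -0.0, -1.0]]
ft_force: [-0.3, 0.4, 0.1]
gripper_width: 0.0308
```

Emit:
move_arm(
  rows="-0.039 0.006 0.001 0.081 0; -0.039 0.009 0.001 0.081 0; -0.038 0.012 0.001 0.081 0; -0.037 0.015 0.001 0.081 0; -0.035 0.018 0.001 0.081 0; -0.034 0.021 0.001 0.081 0; -0.032 0.023 0.001 0.081 0; -0.030 0.026 0.001 0.081 0",
)

```text
time_s: 1.7
ee_pos: [0.649, 0.077, 0.2201]
eef_rot: [[0.163, 0.987, -0.001], [0.987, -0.163, 0.0], [-0.0, -0.001, -1.0]]
ft_force: [1.4, -0.3, 0.5]
gripper_width: 0.0004
```

```bash
python3 plan.py .048 .233 .14 4
```

```text
now t 1.7 feeder [0.049  0.2316 0.2201] F [ 1.4 -0.3  0.5] turn -0.008 dist 0.06613321930970888
0.000 -0.000 0.017 -0.002 0; 0.000 -0.000 0.017 -0.002 0; 0.000 -0.000 0.017 -0.002 0; 0.000 -0.000 0.017 -0.002 0
```

Emit:
move_arm(
  rows="0.001 0 0.017 0 0; 0 0 0.017 0 0; 0 0 0.017 0 0; 0 0 0.017 0 0; 0 0 0.01 0 0; 0 0 0.008 0 0; 0 0 0.006 0 0; 0 0 0 0 0",
)

```text
time_s: 2.5
ee_pos: [0.6491, 0.0799, 0.1288]
eef_rot: [[0.16, 0.987, 0.001], [0.987, -0.16, 0.001], [0.001, 0.001, -1.0]]
ft_force: [-1.4, 0.4, 2.7]
gripper_width: 0.0003
```

```bash
python3 plan.py .048 .240 .082 6
python3 - <<'E'
from rig import grab_frame
import cv2
p,d=grab_frame('scene'); cv2.imwrite('pics/s1.png',cv2.resize(p[120:280,190:370,::-1],None,fx=3.5,fy=3.5))
E
```

```text
now t 2.5 feeder [0.0487 0.2345 0.1288] F [-1.4  0.4  2.7] turn -0.004 dist 0.03331369634096669
0.001 -0.000 0.005 -0.001 0; 0.001 -0.000 0.005 -0.001 0; 0.001 -0.000 0.005 -0.001 0; 0.001 -0.000 0.005 -0.001 0; 0.001 -0.000 0.005 -0.001 0; 0.001 -0.000 0.005 -0.001 0
```

View pics/s1.png

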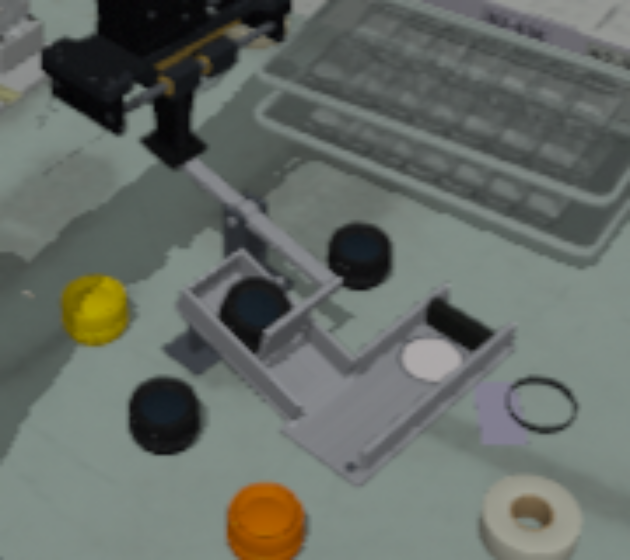

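The fingers stand centred on the pad (crop (172,145)) and the force reading is 2.7 N, so I press fully.

Emit:
move_arm(
  rows="0.001 0 0.006 0 0; 0.001 0 0.006 0 0; 0.001 0 0.006 0 0; 0.001 0 0.006 0 0; 0.001 0 0.005 0 0; 0 0 0.003 0 0; 0 0 0.002 0 0; 0 0 0 0 0",
)

```text
time_s: 3.35
ee_pos: [0.6505, 0.0839, 0.0965]
eef_rot: [[0.16, 0.987, 0.002], [0.987, -0.16, 0.0], [0.0, 0.002, -1.0]]
ft_force: [-2.3, 0.7, 12.7]
gripper_width: 0.0006
```

Emit:
move_arm(
  rows="0 0 0.001 0 0; 0 0 0 0 0; 0 0 0 0 0; 0 0 0 0 0; 0 0 0 0 0; 0 0 0 0 0; 0 0 0 0 0; 0 0 0 0 0",
)

```text
time_s: 4.15
ee_pos: [0.6505, 0.0839, 0.0964]
eef_rot: [[0.16, 0.987, 0.002], [0.987, -0.16, 0.0], [0.001, 0.002, -1.0]]
ft_force: [-3.5, 0.5, 16.8]
gripper_width: 0.0004
```

Run:
```python
from rig import grab_frame
import cv2
p,d=grab_frame('scene'); cv2.imwrite('pics/s2.png',cv2.resize(p[120:280,190:370,::-1],None,fx=3.5,fy=3.5))
```

```text
(no output)
```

View pics/s2.png

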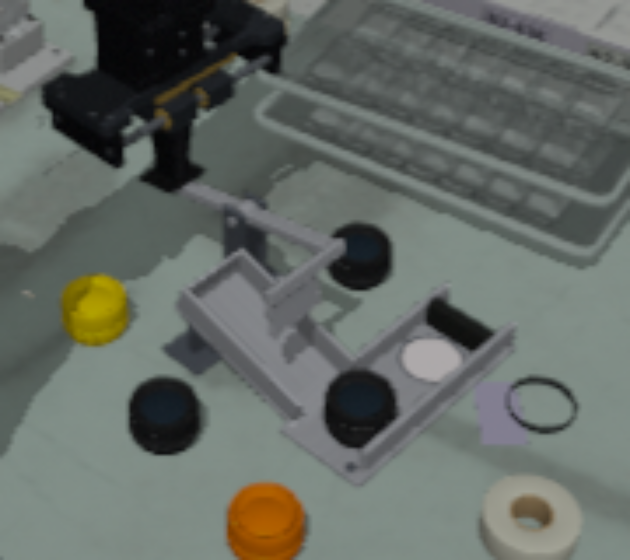

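The gate is up and the barrel stands in the pocket (crop (360,408)). Next I release the lever, slowly at first.

Emit:
move_arm(
  rows="0 0 -0.008 0 0; -0.001 0 -0.008 0 0; -0.001 0 -0.008 0 0; -0.001 0 -0.01 0 0; 0 0 -0.015 0 0; 0 0 -0.03 0 0; 0 0 -0.03 0 0; 0 0 -0.02 0 0",
)

```text
time_s: 5.0
ee_pos: [0.6486, 0.0808, 0.2244]
eef_rot: [[0.161, 0.987, -0.001], [0.987, -0.161, -0.0], [-0.0, -0.001, -1.0]]
ft_force: [0.5, 1.2, 0.2]
gripper_width: 0.0007
```

```bash
cat > look.py <<'E'
import sys;from h import *;from rig import grab_frame,camera_params
f=np.load('feeder.npz');th=f['th'];R=np.array([[np.cos(th),-np.sin(th)],[np.sin(th),np.cos(th)]])
X=float(sys.argv[2])
p,d=grab_frame('scene');c=camera_params('scene'); g=cv2.cvtColor(p,cv2.COLOR_RGB2GRAY)
cv2.imwrite('pics/%s.png'%sys.argv[1],cv2.resize(p[120:280,190:370,::-1],None,fx=3.5,fy=3.5))
e=proj(c,[*(f['O']+R@[X,0]),.023]); B=blob(g<55,e,12)
print('expected',e,'seen',B,'feeder(z=.023)',R.T@(ray(c,B[0],.023)[:2]-f['O']))
E
python3 look.py s3 .0; python3 plan.py -.062 0 .2 6
```

```text
expected [290.20591249 236.57927721] seen (array([292.01744186, 236.05813953]), array([283, 226,  20,  22, 344], dtype=int32)) feeder(z=.023) [ 0.00454384 -0.00214725]
now t 5.05 feeder [0.0495 0.2358 0.2277] F [ 2.1 -0.8  2. ] turn -0.005 dist 0.2611273703939585
-0.039 -0.018 0.002 -0.001 0; -0.039 -0.018 0.002 -0.001 0; -0.039 -0.018 0.002 -0.001 0; -0.039 -0.018 0.002 -0.001 0; -0.039 -0.019 0.002 -0.001 0; -0.039 -0.019 0.002 -0.001 0
```

View pics/s3.png

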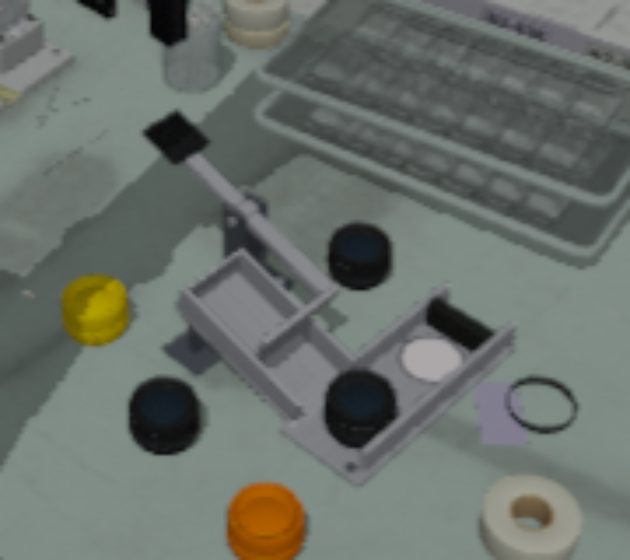

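The gate is shut again, and the barrel is measured at feeder (4.5, -2) mm. Next I go above the -x side of the pocket.

Emit:
move_arm(
  rows="-0.039 -0.017 0.002 -0.001 0; -0.039 -0.017 0.002 -0.001 0; -0.039 -0.017 0.002 -0.001 0; -0.039 -0.018 0.002 -0.001 0; -0.039 -0.018 0.002 -0.001 0; -0.039 -0.018 0.002 0 0; 0 0 0 0 0",
)

```text
time_s: 5.75
ee_pos: [0.5036, -0.1398, 0.2099]
eef_rot: [[0.165, 0.986, -0.004], [0.986, -0.165, -0.001], [-0.002, -0.004, -1.0]]
ft_force: [1.2, -0.2, 0.2]
gripper_width: 0.0003
```

```bash
python3 plan.py -.055 -.001 .014 7
```

```text
now t 5.75 feeder [-0.0609 -0.0051  0.2099] F [ 1.2 -0.2  0.2] turn -0.01 dist 0.18199257153762505
0.001 0.001 0.026 -0.001 0; 0.001 0.001 0.026 -0.001 0; 0.001 0.001 0.026 -0.001 0; 0.001 0.001 0.026 -0.001 0; 0.001 0.001 0.026 -0.001 0; 0.001 0.001 0.026 -0.001 0; 0.001 0.001 0.026 -0.001 0
```

Emit:
move_arm(
  rows="0.001 0.001 0.03 -0.002 0; 0.001 0.001 0.03 -0.002 0; 0.001 0.001 0.03 -0.002 0; 0.001 0.001 0.03 -0.002 0; 0 0.001 0.025 -0.001 0; 0 0 0.02 0 0; 0 0 0.014 0 0; 0 0 0 0 0",
)

```text
time_s: 6.55
ee_pos: [0.5118, -0.1295, 0.0293]
eef_rot: [[0.146, 0.989, -0.005], [0.989, -0.146, 0.0], [-0.0, -0.005, -1.0]]
ft_force: [-0.1, -0.1, -0.3]
gripper_width: 0.0004
```

```bash
python3 look.py s4 .003; python3 plan.py .049 -.001 .014 14
```

```text
now t 6.6 feeder [-0.0531  0.0061  0.0308] F [ 0.4 -0.2  0. ] turn 0.009 dist 0.10237203259548461
-0.001 0.007 0.000 0.001 0; -0.001 0.007 0.000 0.001 0; -0.001 0.007 0.000 0.001 0; -0.001 0.007 0.000 0.001 0; -0.001 0.007 0.000 0.001 0; -0.001 0.007 0.000 0.001 0; -0.001 0.007 0.000 0.001 0; -0.001 0.007 0.000 0.001 0; -0.001 0.007 0.000 0.001 0; -0.001 0.007 0.000 0.001 0; -0.001 0.007 0.000 0.001 0; -0.001 0.007 0.000 0.001 0; -0.001 0.007 0.000 0.001 0; -0.001 0.007 0.000 0.001 0Traceback (most recent call last):
  File "look.py", line 6, in <module>
    e=proj(c,[*(f['O']+R@[X,0]),.023]); B=blob(g<55,e,12)
                                          ~~~~^^^^^^^^^^^
  File "h.py", line 9, in blob
    i=max(k,key=lambda i:st[i,4]); return ce[i],st[i]
ValueError: max() iterable argument is empty
```

View pics/s4.png

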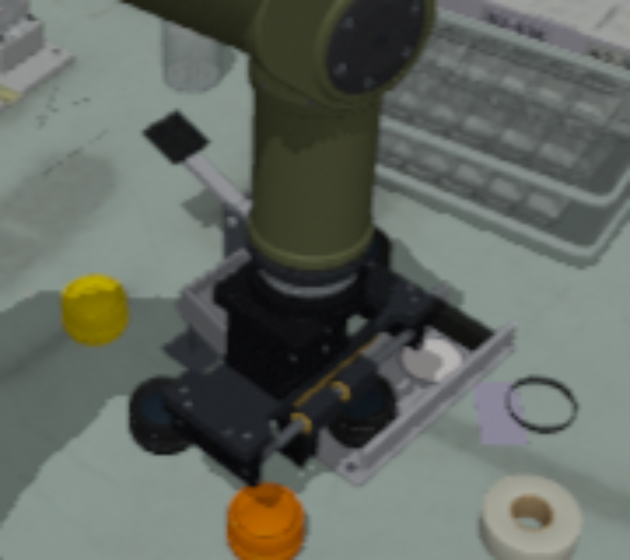

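The fingers are down behind the barrel (crop (300,450)) but 6 mm off in +y. I centre them first, then push gently.

Emit:
move_arm(
  rows="-0.004 0 0.001 0.005 0; -0.003 0.002 0.001 0.004 0; 0 0.005 0 0 0; 0 0.005 0 0 0; 0 0.005 0 0 0; 0 0.005 0 0 0; 0 0.005 0 0 0; 0 0.005 0 0 0",
)

```text
time_s: 7.4
ee_pos: [0.545, -0.142, 0.0295]
eef_rot: [[0.155, 0.988, -0.0], [0.988, -0.155, 0.0], [-0.0, -0.0, -1.0]]
ft_force: [0.2, 0.3, 0.4]
gripper_width: 0.0003
```

```bash
python3 plan.py .049 -.001 .014 14
```

```text
now t 7.4 feeder [-0.0196 -0.0009  0.0295] F [0.2 0.3 0.4] turn 0.0 dist 0.06864491093973521
-0.000 0.005 0.000 0.000 0; -0.000 0.005 0.000 0.000 0; -0.000 0.005 0.000 0.000 0; -0.000 0.005 0.000 0.000 0; -0.000 0.005 0.000 0.000 0; -0.000 0.005 0.000 0.000 0; -0.000 0.005 0.000 0.000 0; -0.000 0.005 0.000 0.000 0; -0.000 0.005 0.000 0.000 0; -0.000 0.005 0.000 0.000 0; -0.000 0.005 0.000 0.000 0; -0.000 0.005 0.000 0.000 0; -0.000 0.005 0.000 0.000 0; -0.000 0.005 0.000 0.000 0
```

Emit:
move_arm(
  rows="0 0.005 0 0 0; 0 0.005 0 0 0; 0 0.005 0 0 0; 0 0.005 0 0 0; 0 0.005 0 0 0; 0 0.005 0 0 0; 0 0.005 0 0 0; 0 0.005 0 0 0",
)

```text
time_s: 8.2
ee_pos: [0.5845, -0.1482, 0.0296]
eef_rot: [[0.155, 0.988, 0.0], [0.988, -0.155, 0.0], [0.0, 0.0, -1.0]]
ft_force: [-0.2, 0.2, 0.3]
gripper_width: 0.0004
```

Emit:
move_arm(
  rows="0 0.005 0 0 0; 0 0.004 0 0 0; 0 0.003 0 0 0; 0 0.003 0 0 0; 0 0.003 0 0 0; 0 0.002 0 0 0; 0 0.002 0 0 0; 0 0 0 0 0",
)

```text
time_s: 9.0
ee_pos: [0.606, -0.1516, 0.0296]
eef_rot: [[0.155, 0.988, 0.0], [0.988, -0.155, -0.0], [-0.0, 0.0, -1.0]]
ft_force: [-0.5, -0.1, -0.3]
gripper_width: 0.0003
```

```bash
python3 plan.py .049 -.001 .014 4; python3 look.py s5 .088
```

```text
now t 9.0 feeder [ 0.0422 -0.0009  0.0296] F [-0.5 -0.1 -0.3] turn 0.0 dist 0.007016275899610739
-0.000 0.002 0.000 0.000 0; -0.000 0.002 0.000 0.000 0; -0.000 0.002 0.000 0.000 0; -0.000 0.002 0.000 0.000 0Traceback (most recent call last):
  File "look.py", line 6, in <module>
    e=proj(c,[*(f['O']+R@[X,0]),.023]); B=blob(g<55,e,12)
                                          ~~~~^^^^^^^^^^^
  File "h.py", line 9, in blob
    i=max(k,key=lambda i:st[i,4]); return ce[i],st[i]
ValueError: max() iterable argument is empty
```

View pics/s5.png

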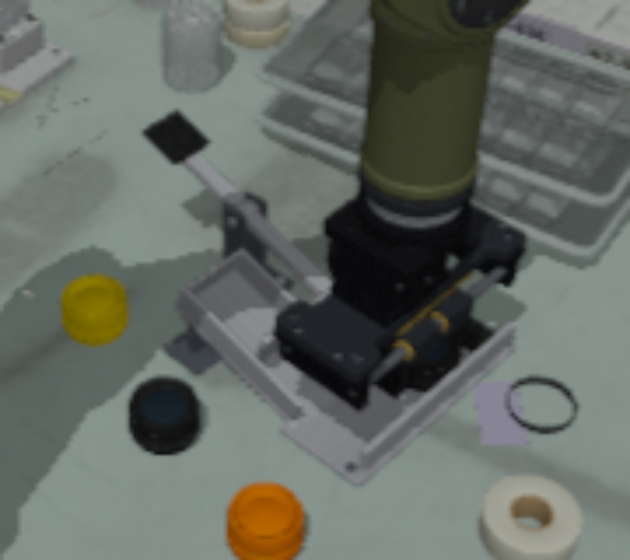

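The barrel (crop (435,355)) is nearly home and no window shows. I keep pushing slowly until the stop resists.

Emit:
move_arm(
  rows="0 0.002 0 0 0; 0 0.001 0 0 0; 0 0.001 0 0 0; 0 0.001 0 0 0; 0 0.001 0 0 0; 0 0.001 0 0 0; 0 0 0 0 0; 0 0 0 0 0",
)

```text
time_s: 9.85
ee_pos: [0.6127, -0.1527, 0.0295]
eef_rot: [[0.155, 0.988, 0.0], [0.988, -0.155, 0.0], [0.0, 0.0, -1.0]]
ft_force: [-1.0, -0.1, 0.0]
gripper_width: 0.0004
```

Emit:
move_arm(
  rows="0 0.001 0 0 0; 0 0.001 0 0 0; 0 0.001 0 0 0; 0 0 0 0 0",
)

```text
time_s: 10.25
ee_pos: [0.6159, -0.1531, 0.0296]
eef_rot: [[0.155, 0.988, 0.0], [0.988, -0.155, 0.0], [0.0, 0.0, -1.0]]
ft_force: [-0.5, -0.1, 0.2]
gripper_width: 0.0004
```

Emit:
move_arm(
  rows="0 0.001 0 0 0; 0 0.001 0 0 0; 0 0.001 0 0 0; 0 0 0 0 0",
)

```text
time_s: 10.65
ee_pos: [0.6188, -0.1536, 0.0296]
eef_rot: [[0.155, 0.988, 0.0], [0.988, -0.155, 0.0], [0.0, 0.0, -1.0]]
ft_force: [0.7, 0.3, 0.2]
gripper_width: 0.0004
```

There is still no resistance at x = 55 mm, so I back off and lift to look.

Emit:
move_arm(
  rows="0 -0.008 0 0 0; 0 -0.008 0 0 0; 0 0 -0.04 0 0; 0 0 -0.05 0 0; 0 -0.03 -0.04 0 0; 0 -0.045 -0.02 0 0; 0 -0.045 0 0 0; 0 -0.04 0 0 0",
)

```text
time_s: 11.45
ee_pos: [0.4424, -0.1261, 0.1798]
eef_rot: [[0.155, 0.988, 0.001], [0.988, -0.155, 0.001], [0.001, 0.001, -1.0]]
ft_force: [0.1, 0.7, 0.0]
gripper_width: 0.0004
```

```bash
python3 look.py s6 .088; python3 plan.py .03 0 .014 8
```

```text
expected [311.75421487 218.66249013] seen (array([315.03141361, 217.04450262]), array([304, 205,  27,  24, 382], dtype=int32)) feeder(z=.023) [ 0.09883848 -0.00253538]
now t 11.5 feeder [-0.1304 -0.0012  0.1781] F [-7.   1.3 -1.9] turn -0.001 dist 0.21971266391517322
0.000 0.020 0.019 -0.000 0; 0.000 0.020 0.019 -0.000 0; 0.000 0.020 0.019 -0.000 0; 0.000 0.020 0.019 -0.000 0; 0.000 0.020 0.019 -0.000 0; 0.000 0.020 0.019 -0.000 0; 0.000 0.020 0.019 -0.000 0; 0.000 0.020 0.019 -0.000 0
```

View pics/s6.png

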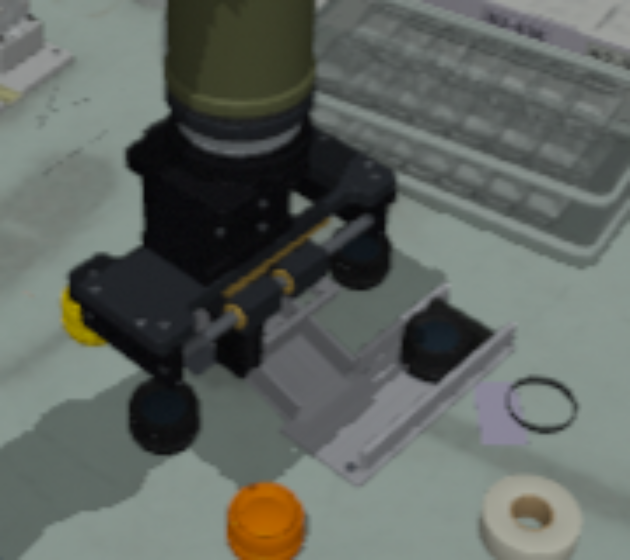

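The barrel stands upright on the window side (crop (436,345)), with its blob merged with the rubber. I clear the hand and measure it from both cameras.

Emit:
move_arm(
  rows="0 0 -0.04 0 0; -0.04 0 -0.02 0 0; -0.045 0 0 0 0; -0.045 0 0 0 0; -0.045 0 0 0 0; -0.04 0 0 0 0; 0 0 0 0 0; 0 0 0 0 0",
)

```text
time_s: 12.3
ee_pos: [0.4104, -0.3392, 0.2391]
eef_rot: [[0.158, 0.987, -0.001], [0.987, -0.158, 0.001], [0.001, -0.001, -1.0]]
ft_force: [0.4, 1.0, 0.4]
gripper_width: 0.0005
```

Run:
```python
from h import *;from rig import grab_frame,camera_params
f=np.load('feeder.npz');th=f['th'];R=np.array([[np.cos(th),-np.sin(th)],[np.sin(th),np.cos(th)]])
F=[]
for n in('top','scene'):
    p,d=grab_frame(n);c=camera_params(n)
    e=proj(c,[*(f['O']+R@[.09,0]),.04]);u,v=np.round(e).astype(int)
    q=p[v-28:v+28,u-34:u+34];F.append(cv2.resize(q,None,fx=6,fy=6,interpolation=cv2.INTER_CUBIC)[:,:,::-1].copy())
    for X,col in((.09,(0,255,0)),):   # outline of barrel top if home
        pts=np.array([(proj(c,[*(f['O']+R@[X+.026*np.cos(a),.026*np.sin(a)]),.04])-[u-34,v-28]+.5)*6 for a in np.linspace(0,6.28,40)]).astype(int)
        cv2.polylines(F[-1],[pts],True,col,1)
    b=p.astype(int);m=(b[:,:,2]-b[:,:,0]>8)&(b.sum(2)<150)
    try:
        B=blob(m,e,12);print(n,e,B,R.T@(ray(c,B[0],.040)[:2]-f['O']))
    except ValueError: print(n,'none')
cv2.imwrite('pics/s7.png',np.hstack(F))
```

```text
top [299.78447257 158.17010803] (array([300.43076923, 159.13846154]), array([294, 153,  14,  13, 130], dtype=int32)) [ 0.08787762 -0.00196158]
scene [312.87441277 213.75397305] (array([314.47126437, 215.70114943]), array([309, 212,  12,   9,  87], dtype=int32)) [ 0.08723296 -0.00740202]
```

View pics/s7.png

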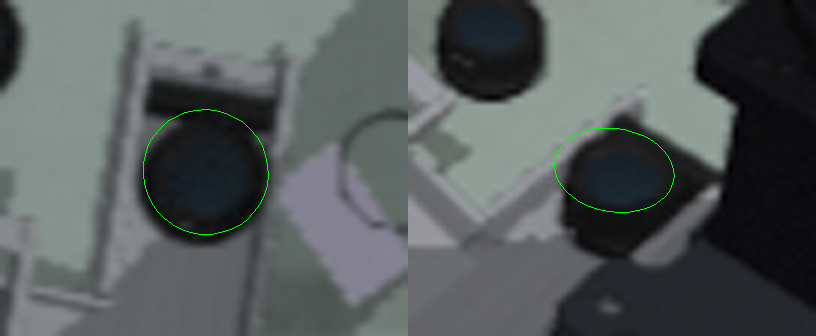

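The top camera puts the barrel at x = 87.8 mm, which is inside the band, but I felt no stop. I'll push once more to feel contact. Path: along the lane at height, down at x = 35 mm, then push.

```bash
python3 plan.py .032 0 .15 8
```

```text
now t 12.4 feeder [-0.121  -0.2145  0.2391] F [-0.4  0.3 -0. ] turn 0.002 dist 0.27394567428771105
0.027 0.019 0.009 0.000 0; 0.027 0.019 0.009 0.000 0; 0.027 0.019 0.009 0.000 0; 0.027 0.019 0.009 0.000 0; 0.027 0.019 0.009 0.000 0; 0.027 0.019 0.009 0.000 0; 0.027 0.019 0.009 0.000 0; 0.027 0.019 0.009 0.000 0
```

Emit:
move_arm(
  rows="0.027 0.019 0.009 0 0; 0.027 0.019 0.009 0 0; 0.027 0.019 0.009 0 0; 0.027 0.019 0.009 0 0; 0.027 0.019 0.009 0 0; 0.027 0.019 0.009 0 0; 0.026 0.019 0.009 0 0; 0.026 0.019 0.009 0 0",
)

```text
time_s: 13.2
ee_pos: [0.5957, -0.1472, 0.1671]
eef_rot: [[0.152, 0.988, 0.0], [0.988, -0.152, 0.002], [0.002, -0.0, -1.0]]
ft_force: [-0.0, -0.5, 0.2]
gripper_width: 0.0002
```

```bash
python3 plan.py .032 -.001 .016 7
```

```text
now t 13.2 feeder [0.0312 0.0018 0.1671] F [-0.  -0.5  0.2] turn 0.004 dist 0.13710019849503005
-0.000 0.000 0.020 0.001 0; -0.000 0.000 0.020 0.001 0; -0.000 0.000 0.020 0.001 0; -0.000 0.000 0.020 0.001 0; -0.000 0.000 0.020 0.001 0; -0.000 0.000 0.020 0.001 0; -0.000 0.000 0.020 0.001 0
```

Emit:
move_arm(
  rows="-0.001 0 0.025 0.002 0; -0.001 0 0.025 0.002 0; -0.001 0 0.025 0 0; 0 0 0.025 0 0; 0 0 0.02 0 0; 0 0 0.015 0 0; 0 0 0 0 0",
)

```text
time_s: 13.9
ee_pos: [0.5927, -0.1517, 0.0304]
eef_rot: [[0.157, 0.988, -0.004], [0.988, -0.157, 0.001], [0.001, -0.004, -1.0]]
ft_force: [-0.4, 0.2, -0.2]
gripper_width: 0.0007
```

Emit:
move_arm(
  rows="0 0.005 0 0 0; 0 0.005 0 0 0; 0 0.004 0 0 0; 0 0.003 0 0 0; 0 0.002 0 0 0; 0 0.002 0 0 0; 0 0.001 0 0 0; 0 0 0 0 0",
)

```text
time_s: 14.7
ee_pos: [0.6161, -0.1574, 0.0325]
eef_rot: [[0.159, 0.987, -0.0], [0.987, -0.159, 0.0], [0.0, -0.0, -1.0]]
ft_force: [1.1, 0.8, 0.7]
gripper_width: 0.0006
```

Emit:
move_arm(
  rows="0 0.001 0 0 0; 0 0.001 0 0 0; 0 0.001 0 0 0; 0 0 0 0 0",
)

```text
time_s: 15.1
ee_pos: [0.6191, -0.1578, 0.0326]
eef_rot: [[0.159, 0.987, 0.0], [0.987, -0.159, 0.0], [0.0, 0.0, -1.0]]
ft_force: [-0.4, 0.3, 0.3]
gripper_width: 0.0007
```

Emit:
move_arm(
  rows="0 0.001 0 0 0; 0 0.001 0 0 0; 0 0 0 0 0",
)

```text
time_s: 15.4
ee_pos: [0.6203, -0.158, 0.0324]
eef_rot: [[0.159, 0.987, -0.002], [0.987, -0.159, 0.0], [0.0, -0.002, -1.0]]
ft_force: [-2.2, -0.0, 0.9]
gripper_width: 0.0005
```

Emit:
move_arm(
  rows="0 0.001 0 0 0; 0 0.001 0 0 0; 0 0 0 0 0",
)

```text
time_s: 15.7
ee_pos: [0.6204, -0.1582, 0.0319]
eef_rot: [[0.16, 0.987, -0.005], [0.987, -0.16, 0.001], [0.001, -0.006, -1.0]]
ft_force: [-7.7, 0.6, 3.2]
gripper_width: 0.0003
```

The stop now resists: 7.7 N against +x, and the TCP no longer advances. The barrel is home, so I back off gently and lift away.

Emit:
move_arm(
  rows="0 -0.002 0 0 0; 0 -0.003 0 0 0; 0 -0.008 0 0 0; 0 -0.008 -0.01 0 0; 0 0 -0.04 0 0; 0 0 -0.05 0 0; 0 -0.03 -0.04 0 0; 0 -0.04 -0.03 0 0",
)

```text
time_s: 16.5
ee_pos: [0.534, -0.1446, 0.2061]
eef_rot: [[0.16, 0.987, 0.005], [0.987, -0.16, -0.001], [-0.001, 0.005, -1.0]]
ft_force: [-0.5, 0.2, 2.0]
gripper_width: 0.0005
```

Emit:
move_arm(
  rows="-0.045 -0.02 0 0 0; -0.045 -0.02 0 0 0; -0.045 -0.02 0 0 0; -0.045 -0.02 0 0 0; -0.04 -0.01 0 0 0; 0 0 0 0 0; 0 0 0 0 0; 0 0 0 0 0",
)

```text
time_s: 17.3
ee_pos: [0.4099, -0.3455, 0.2027]
eef_rot: [[0.158, 0.987, 0.001], [0.987, -0.158, 0.001], [0.001, 0.001, -1.0]]
ft_force: [0.6, 0.8, 0.1]
gripper_width: 0.0003
```

Run:
```python
from h import *;from rig import grab_frame,camera_params,arm
f=np.load('feeder.npz');th=f['th'];R=np.array([[np.cos(th),-np.sin(th)],[np.sin(th),np.cos(th)]])
p,d=grab_frame('top');c=camera_params('top')
e=proj(c,[*(f['O']+R@[.09,0]),.04])
b=p.astype(int);B=blob((b[:,:,2]-b[:,:,0]>8)&(b.sum(2)<150),e,12);print(B,R.T@(ray(c,B[0],.040)[:2]-f['O']))
cv2.imwrite('pics/s8.png',cv2.resize(p[115:275,180:380,::-1],None,fx=3.7,fy=3.7,interpolation=cv2.INTER_CUBIC))
print(arm.state()['time_s'],arm.state()['ft_force'])
```

```text
(array([300.3125   , 158.9921875]), array([294, 153,  13,  13, 128], dtype=int32)) [ 0.08818951 -0.00161464]
17.35 [0.27155905 0.69729246 0.48067676]
```

View pics/s8.png

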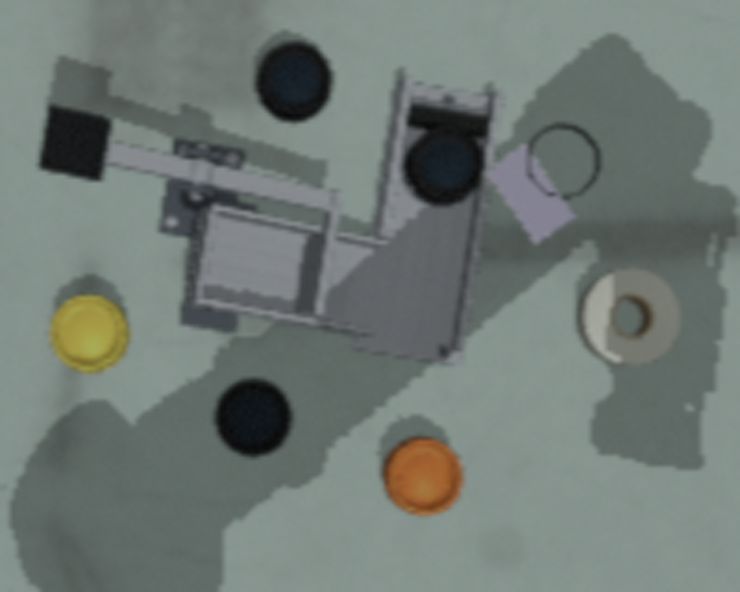

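The barrel stands against the rubber stop (crop (443,165)), the gate is shut, and the other objects have not moved. I hand the job in.

```bash
python3 -c "
from rig import arm
print(arm.hand_in())"
```

```text
the job is handed in; nothing more can be done
None
```

The barrel is home against the rubber end stop with the gate shut, and I handed the job in at about 17.4 s.

**What I did:** I pressed the pad fully (16.8 N at the stop) and held it until the barrel had slid into the pocket. I then released the lever; the picture showed the gate shut. The closed fingers pushed the barrel along the lane. A second push ended on a firm stop (7.7 N, no further advance), and I withdrew the arm.

**Last checks:**
- **Position:** the top camera puts the barrel at about x 88 mm, y -2 mm in the feeder frame. It is inside the allowed band and about 2 mm short of nominal, which is within the calibration error.
- **Scene:** the barrel looked upright, the gate was shut, and the spare barrels, tape roll and dust cap looked where they had been. The arm was well clear, with the force reading near zero.

**Disagreements:**
- The first push ended with no resistance, although the given finger thickness said it should have reached the stop.
- The scene camera read the barrel's y as -7 mm after that push, with its view partly blocked.

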